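# Clamp the model tree's foot in the gluing jig

## Task

Slide the little model tree along the gluing jig until its foot bears gently but firmly on the aluminium end stop. Then swing the red cam lever over until it snaps past centre and clamps the foot flat against the wooden fence, and finish with a light push on the lever against its stop to be sure that it is home. Leave the foot touching the end stop, never press the tree or the lever hard, do not lift or tip the tree, and leave the paints and tools around the jig alone.

Things in the scene. Friction and masses are not known exactly. Their poses are not given: they have to be found in the camera images.
- jig: Wooden board fixed to the table, x -120 to 110, y -210 to 150 mm, 18 thick; origin on its underside, x along the fence to the end stop, y to the fence. Brown fence: inner face at y = 60 mm, x -110 to 40, top 50 above the table. Dark clamp housing: x -33 to 33, y -170 to -94, top 42 above the table; it carries the lever and pushes an orange pad in +y. A jar and a glue stick stand behind the fence.
- tree: Loose model tree, 0.2 to 0.45 kg: foot 90 (x) x 80 (y) x 22 mm, trunk 24 x 24 mm up to 124 mm; flat branches stand out to +y and -y by 52 mm between 40 and 117 mm up, so grip the trunk across x. Origin: centre of the foot's underside. It starts within 0.1 rad of the jig's axes, 20 to 61 mm short of the end stop, 6 to 12 mm off the fence; the clamp closes the gap to the fence, not that to the stop.
- foot_front (a point): Centre of the +x face of the tree's foot, 45 mm ahead of the tree's origin, 11 mm above the underside: the face that must bear on the end stop. Axes as the tree.
- stop: Aluminium end stop, a rigid block 30 (x) x 60 (y) x 28 mm standing on the jig board with a black knob on top (40 mm high in all); set at another place along the jig each time, and then firm. Origin: lower edge of the middle of its -x face. Axes as the jig.
- stop_face (a point): Middle of the end stop's -x face, which the foot must bear on, 29 mm above the table; axes as the jig.
- pad: Orange clamp pad, 40 x 12 x 18 mm, origin at its centre, 31 mm above the table, on the end of the plunger; sprung (6 N per mm). It moves in the jig's +y as the lever turns and presses the foot against the fence.
- lever (a joint): Cam lever's angle (rad), growing clockwise seen from above: 0 open, 2.0 at its rigid closed stop; starts at 0 to 0.2. It stays where left until the pad has pushed the foot to the fence (about 0.8); then it resists with up to about 15 N at the grip and springs back if let go; past centre (1.55) it snaps to 2.0 by itself. The handle points from the hinge at angle -0.262 - q about z from the jig's x.
- lever_hinge (a point): Point on the lever's vertical hinge axis, at half height of the handle, 64 mm above the table; its x axis points along the handle.
- lever_grip (a point): Middle of the red grip, 95 mm from the hinge axis; x axis along the handle. The grip runs from 50 to 130 mm from the hinge, 20 mm wide, 55 to 73 mm above the table. Beside it there is room for fingers along the whole swing, down to the jig board (18 mm above the table); a thin post 45 mm from the hinge marks the closed stop.
- handle: The lever's handle with its red grip (reaches 130 mm from the hinge axis); origin on the hinge axis, at the handle's underside, x along the handle.
- jar_purple: Purple paint jar, 46 mm across, 66 mm high, behind the fence on the jig board; leave alone.
- glue_stick: Red glue stick, 26 mm across, 85 mm high, on the jig board near the end stop; leave alone.
- jar_blue: Pale blue paint jar, 46 mm across, 66 mm high, standing beyond the jig; leave alone.
- jar_red: Red paint jar, as the blue one; leave alone.
- tape: Roll of masking tape lying flat, 100 mm across, 25 mm high; leave alone.
- brush: Paint brush lying on the table, 190 mm long; leave alone.
- brush_jar: Water jar with brushes standing in it, 72 mm across, 190 mm high with the brushes; leave alone.
- sanding_block: Cork sanding block 90 x 50 x 28 mm; leave alone.

How it is judged:
By the outcome, as a careful person would: the job done as asked, in the order asked, and still so for the second after the job is handed in, with the robot touching nothing.
It also fails if it takes over 64 s, if anything falls off the work surface, if the arm or the gripper's body presses on something with over 40 N, if the wrist force passes 120 N, or if a joint passes its speed limit or range.

## Robot

A 6-joint arm with a two-finger parallel gripper is mounted at the origin on the work surface. World frame = base frame: x ahead of the robot, y to its left, z up, the work surface at z = 0. Lengths are in mm, angles in rad, forces in N, time in s.
With the tool pointing down it reaches from about 350 to 775 mm from the base axis. Payload 7.3 kg.
Tool frame: the origin (TCP) lies at the centre of the arm's flange, where the gripper is bolted on; the fingertips stand 178 mm ahead of it and the grasp point (between the pads) lies 159 mm ahead of it; z points along the fingers, y is the direction in which the jaws open and shut (so a half turn about z gives the same grasp; the last joint's range is limited). The gripper opens to 92 mm and grips with 3 to 60 N. Pads are 19 mm wide; open, the fingers measure 130 mm over their backs; the gripper's body (75 mm by 190 mm) begins 47 mm behind the grasp point.
Start: joints at [1.033, 0.342, 1.524, -0, 1.275, -0.146], TCP at [200.452, 485.229, 404.741] pointing down, gripper open.
Joint ranges: [-2.53, 2.53], [-0.77, 2.02], [0.04, 2.7], [-1, 4.14], [0.28, 2.66], [-3.11, 3.11]. Speed limits (rad/s): [2.57, 2.57, 3.14, 3.14, 3.14, 3.14].

## Interface

Orientations are given as [roll, pitch, yaw] about the fixed x, y, z axes, in that order (R = Rz(yaw) Ry(pitch) Rx(roll)).
In Python, from plant import get_obs, capture, close_job gives the robot as it stands. The module is installed in compiled form; this text tells all that it offers.
- The arm moves only by the shell command python3 -m pendant 'ROWS'. ROWS is JSON, a list of rows, each a list of 3 entries, a list of its own where there are three numbers: the shift along the tool's x, y, z in m, then the turn, a rotation vector about the tool's x, y, z in rad, then the finger opening in m, from 0 to 0.0918. In form: [[[tx, ty, tz], [wx, wy, wz], fingers], ...]. A call has 1 to 10 rows; each row is the pose to reach, as a shift and turn from the pose commanded when the call began, along the tool's axes at that moment; what a row does not reach only later rows make up. A row lasts 1/12 s, in which the tool goes at most 41.7 mm and 7.16 degrees, less where a joint would pass 70% of its speed; a pose out of reach is approached as far as the arm can. A call with a gripper value outside its range is refused whole. The fingers move at their own pace and stop on an object; the grip force is fixed at half the most. Time passes only in rows, so rows that repeat a pose let the fingers close. It gives the time, the measured TCP pose, the force and the opening at its end, in the units of the state.
- get_obs(): the state, without advancing time (a new reading comes with each control period).
- capture(name): name is "scene" or "top"; returns a dict with "color" (384x512x3 uint8, red, green, blue), "mtx" (3x3 intrinsics, pixels), "dist" ([k1, k2, p1, p2, k3] as OpenCV has them; the pictures are not rectified), "rvec" (rotation vector, rad) and "tvec" (3), from world to camera coordinates, as OpenCV has them. Camera axes: x right, y down, z forward; pixel columns grow to the right and rows downward; lengths in mm; the calibration is good to about 2 mm. A picture is of the moment at which its call begins. There is no depth.
- close_job(): hands the job in, once; it reports no verdict.
The state is a dict: "time": time; "joint_positions": joint angles; "dq": joint speeds; "tau": joint torques, N m; "tool_pos": TCP position; "tcp_rot": TCP orientation; "contact_force": force on the tool from outside, world axes, zero at the start; "moment": the same for the moment, N m; "grip_width": finger opening in mm.
Only numpy, scipy, OpenCV 4.12 (cv2) and the standard library are available. Lean on these libraries where they do the work, as an engineer would, in place of code of your own. Each camera call takes 0.05 s, during which the arm holds its last target. There are 200 camera calls.

## Working session

There is one attempt and no reset: what is moved stays moved. The work goes in short steps, Python scripts to look and compute and a shell command to move; the robot and the scene stay as the last step left them, time stands still between calls to the robot, and variables do not carry over. Pictures are saved under pics/ and viewed, about 8 in all and at most 12, crops included, and the job is handed in when it is done.

```bash
mkdir -p pics
python3 - <<'E'
from plant import get_obs, capture
import cv2,numpy as np,pickle
print(get_obs())
for n in ["scene","top"]:
    c=capture(n); pickle.dump(c,open(n+".pkl","wb"))
    cv2.imwrite(f"pics/{n}0.png",cv2.resize(c["color"][...,::-1],(800,600),interpolation=cv2.INTER_CUBIC))
    print(n,c["mtx"],c["dist"],c["rvec"],c["tvec"], -cv2.Rodrigues(c["rvec"])[0].T@np.array(c["tvec"]).ravel())
E
```

```text
{'time': 0.0, 'joint_positions': array([ 1.03296420e+00,  3.42734632e-01,  1.52501848e+00, -2.17745061e-05,
        1.27543940e+00, -1.45976686e-01]), 'dq': array([ 0.00080613,  0.00018385,  0.00020002,  0.00107857,  0.00053362,
       -0.00033847]), 'tau': array([-1.45113434e-03, -4.31243384e+01, -2.44214219e+01,  7.14876596e-02,
        5.58739551e-02, -1.36021331e-04]), 'tool_pos': array([200.39803384, 485.0968412 , 404.0380681 ]), 'tcp_rot': array([-3.14000678e+00, -2.12113051e-04,  2.74974340e+00]), 'contact_force': array([0.55929034, 0.4947382 , 0.55428176]), 'moment': array([-0.00659142, -0.00368491,  0.03988826]), 'grip_width': 91.7406020153564}
scene [[442.37667411   0.         251.80834347]
 [  0.         442.37667411 193.78498838]
 [  0.           0.           1.        ]] [-0.14010024  0.          0.          0.          0.        ] [ 1.9093095   1.62797205 -0.62977616] [-111.22679279 -355.91547968 1645.98430908] [1370.37742296 -105.19556885  979.44432448]
top [[414.4395556    0.         254.11354476]
 [  0.         414.4395556  185.84434684]
 [  0.           0.           1.        ]] [-0.0637871  0.         0.         0.         0.       ] [ 2.11094267 -2.17019645  0.15106521] [  42.66804443  579.71989127 1304.40346877] [ 381.19917733   19.16231788 1376.11195637]
```

View pics/scene0.png

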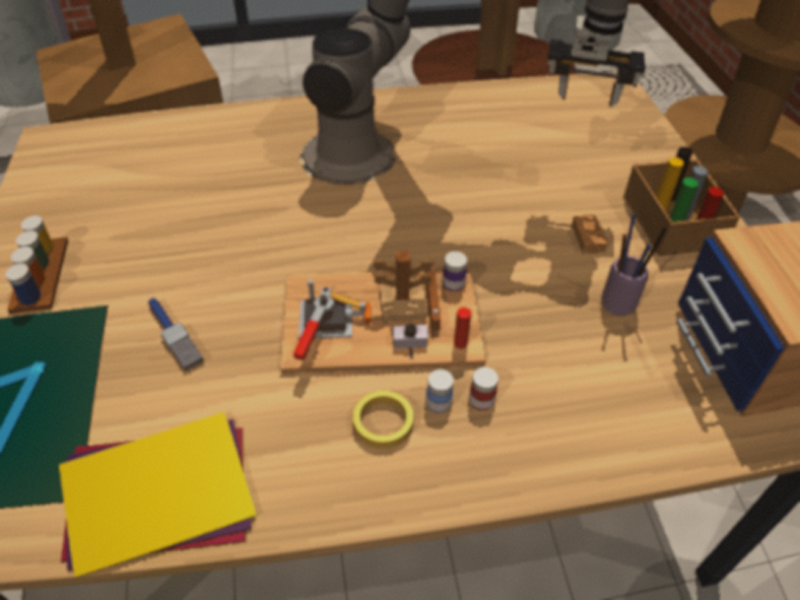

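View pics/top0.png

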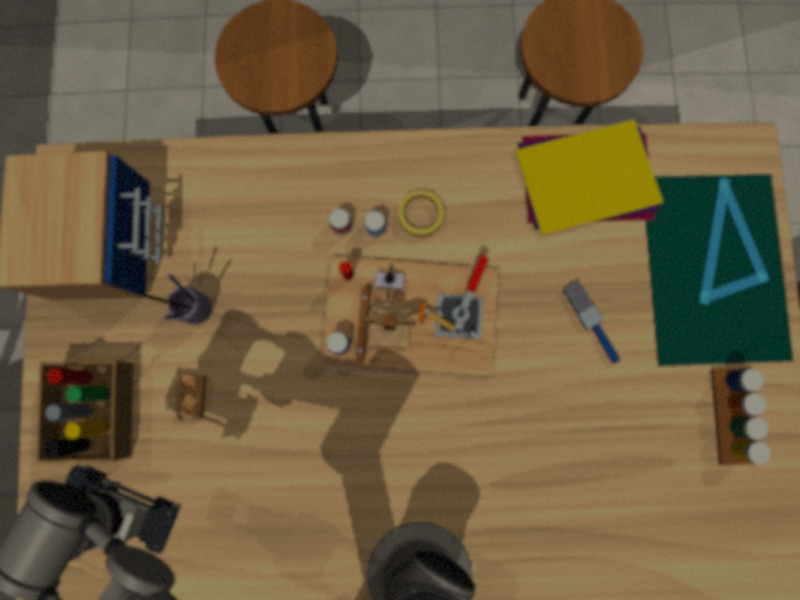

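The scene view shows the jig around (385,320) with the tree trunk at (403,275), stop at (410,335) and lever grip at (307,340). In the top view the jig spans (322–499, 256–376), with jig +x pointing up in the image and +y to the left. I'll crop both for detail.

Run:
```python
import cv2,numpy as np,pickle
A=[]
for n,(u,v,w,h) in {"top":(200,155,125,90),"scene":(175,150,145,95)}.items():
    c=pickle.load(open(n+".pkl","rb"))["color"][...,::-1]
    k=6 if n=="top" else 5.5
    im=cv2.resize(c[v:v+h,u:u+w],None,fx=k,fy=k,interpolation=cv2.INTER_CUBIC)
    for i in range(0,w,10): cv2.putText(im,str(u+i),(int(i*k),10),0,.35,(255,255,255),1); cv2.line(im,(int(i*k),12),(int(i*k),20),(255,255,255),1)
    for i in range(10,h,10): cv2.putText(im,str(v+i),(0,int(i*k)+4),0,.35,(255,255,255),1)
    cv2.imwrite(f"pics/{n}_c.png",im)
```

```text
(no output)
```

View pics/top_c.png

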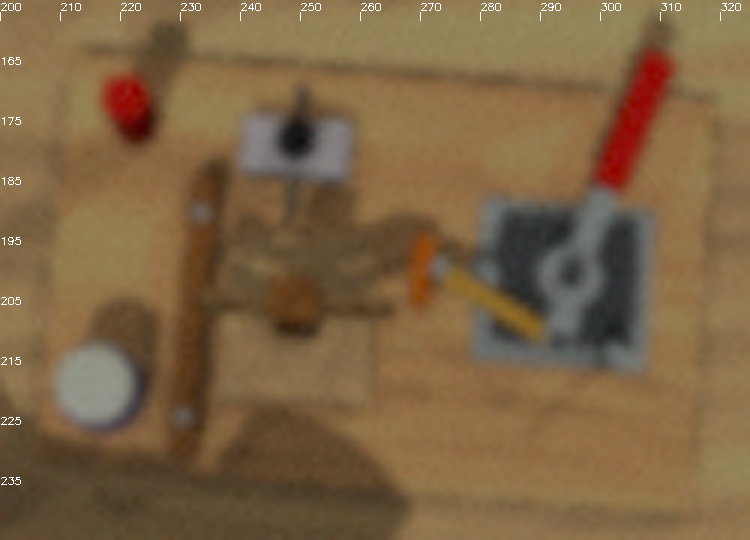

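View pics/scene_c.png

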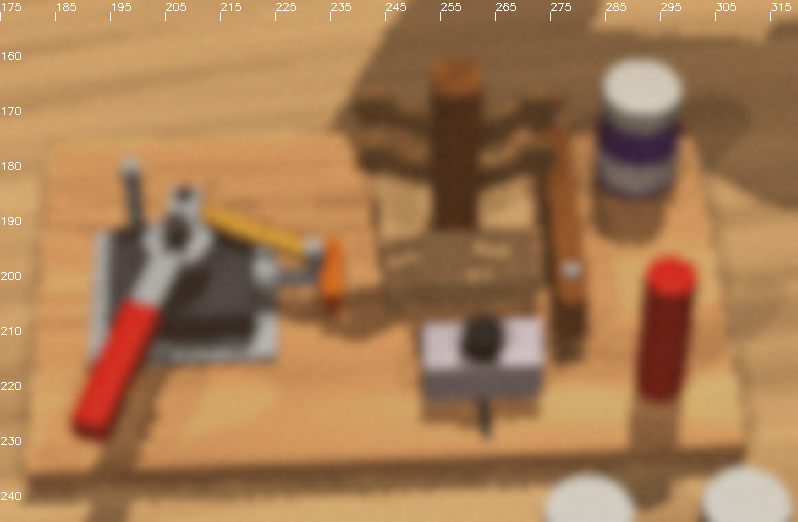

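In the top crop, the foot's rear edge runs (213,397)–(368,402), the stop's face edge (237,172)–(350,181) and the hinge is at (570,273). In the scene crop, the trunk top is at (456,78) and the foot's front top edge is near v=290. Next I'll fit the poses to both views.

```bash
cat > fit.py <<'E'
import cv2,numpy as np,pickle
from scipy.optimize import least_squares
C={n:pickle.load(open(n+".pkl","rb")) for n in["top","scene"]}
off={"top":(200,155,6),"scene":(175,150,5.5)}
def px(n,p): u,v,k=off[n]; return np.array([u+(p[0]+.5)/k-.5,v+(p[1]+.5)/k-.5])
def proj(n,P): c=C[n]; return cv2.projectPoints(np.float64([P]),c["rvec"],c["tvec"],c["mtx"],c["dist"])[0].ravel()
def T(P,x,y,a,z=0): c,s=np.cos(a),np.sin(a); return np.array([x+c*P[0]-s*P[1],y+s*P[0]+c*P[1],P[2]+z])
J=[("top",(718,97),(110,-210,18)),("top",(63,47),(110,150,18)),("top",(697,515),(-120,-210,18)),("top",(38,432),(-120,150,18)),
("top",(225,165),(40,60,50)),("top",(200,462),(-110,60,50)),
("scene",(28,472),(110,-210,18)),("scene",(745,447),(110,150,18)),("scene",(48,143),(-120,-210,18)),("scene",(700,133),(-120,150,18))]
S=[("top",(237,172),(0,30,28)),("top",(350,181),(0,-30,28)),("scene",(422,318),(0,-30,28)),("scene",(543,318),(0,30,28)),("scene",(424,368),(30,-30,28)),("scene",(541,366),(30,30,28))]
R=[("top",(213,397),(-45,40,22)),("top",(368,402),(-45,-40,22)),("scene",(385,237),(-45,-40,22)),("scene",(537,230),(-45,40,22)),
("scene",(385,290),(45,-40,22)),("scene",(537,287),(45,40,22)),("scene",(456,78),(0,0,124)),("top",(294,291),(0,0,124))]
def res(L,p,z): return np.concatenate([proj(n,T(P,*p,z))-px(n,q) for n,q,P in L])
def fit(L,x0,z):
    r=least_squares(lambda p:res(L,p,z),x0,loss="soft_l1",x_scale=[10,10,.05]); return r.x,res(L,r.x,z).reshape(-1,2).round(1).tolist()
if __name__=="__main__":
    j,e=fit(J,[500,0,0],0); print("jig",j,e)
    s,e=fit(S,[540,0,0],18); print("stop",s,e)
    t,e=fit(R,[450,0,0],18); print("tree",t,e)
    h=least_squares(lambda p:np.r_[proj("top",[*p,73])-px("top",(570,273)),proj("scene",[*p,73])-px("scene",(178,235))],[480,-150]); print("hinge",h.x,h.fun)
    g=least_squares(lambda p:np.r_[proj("top",[*p,73])-px("top",(660,55)),proj("scene",[*p,73])-px("scene",(93,432))],[580,-150]); print("tip",g.x,g.fun, np.linalg.norm(g.x-h.x))
    c,sn=np.cos(j[2]),np.sin(j[2]); Rj=np.array([[c,sn],[-sn,c]])
    for n,w in [("stop",s),("tree",t)]: print(n,"in jig",Rj@(w[:2]-j[:2]),w[2]-j[2])
    d=g.x-h.x; print("hinge jig",Rj@(h.x-j[:2]),"q",-.262-np.arctan2(d[1],d[0])+j[2])
E
python3 fit.py
```

```text
jig [ 5.43788688e+02  3.00844825e+01 -1.14064634e-01] [[-0.2, -0.0], [1.6, -0.7], [-1.2, -0.4], [-1.4, 3.9], [-1.1, 1.0], [-1.3, -2.2], [-1.8, 0.5], [-0.1, 0.4], [-0.4, -0.0], [-1.8, -2.0]]
stop [ 5.88547361e+02  4.67955324e+01 -1.33237886e-01] [[-0.4, -0.7], [-0.9, -0.3], [-0.3, 0.3], [-0.7, -0.2], [-0.4, -0.4], [0.3, -0.5]]
tree [ 5.15907965e+02  4.67233459e+01 -1.18901333e-01] [[-0.3, -2.1], [-1.4, -0.7], [-1.4, -13.5], [-2.1, -13.0], [-0.6, -0.2], [0.1, -0.6], [0.2, 0.7], [-0.9, -0.5]]
hinge [529.32804756 -99.32951054] [-0.3234825  -0.69586673 -0.36336858 -0.80768827]
tip [ 647.1390192  -151.24376971] [-0.6753158  -1.32366827 -0.68137465 -1.32307113] 128.74204963311186
stop in jig [42.56580752 21.69677412] -0.019173252018190312
tree in jig [-29.59333841  13.35742591] -0.004836698602695172
hinge jig [   0.3629     -130.21889278] q 0.038992754941174435
```

```bash
cat > h.py <<'E'
import numpy as np
from plant import get_obs
from scipy.spatial.transform import Rotation as R
def to(x,y,z,yaw):
    "shift (m) and turn in tool axes to bring the TCP to x,y,z, pointing down at yaw"
    o=get_obs(); Rc=R.from_euler("xyz",o["tcp_rot"])
    d=Rc.inv().apply(np.array([x,y,z])-o["tool_pos"])/1e3
    return d.round(4).tolist(),(Rc.inv()*R.from_euler("xyz",[np.pi,0,yaw])).as_rotvec().round(4).tolist()
def st():
    o=get_obs(); print("t",o["time"].__round__(2),o["tool_pos"].round(1),o["tcp_rot"].round(4),"F",o["contact_force"].round(1),"M",o["moment"].round(2),"w",round(o["grip_width"],1),o["joint_positions"].round(2))
E
sed -i '/"scene",(385,237)/s/("scene",(385,237),(-45,-40,22)),("scene",(537,230),(-45,40,22)),//' fit.py
python3 fit.py | grep -E "tree"; python3 -c "
from h import *
print(to(516,46.7,410,1.449))"
```

```text
tree [ 5.13723207e+02  4.56560750e+01 -7.76638201e-02] [[0.6, -0.9], [-0.4, -0.5], [-0.4, -0.4], [0.2, -1.6], [-0.3, 0.2], [-0.5, 0.2]]
tree in jig [-31.6424254   12.04842682] 0.03640081403371381
([-0.4591, -0.2847, -0.0056], [-0.0013, 0.0007, 1.3008])
```

```bash
python3 -m pendant '[[[-0.461,-0.286,-0.005],[0,0,1.3],0.0918],[[-0.461,-0.286,-0.005],[0,0,1.3],0.0918],[[-0.461,-0.286,-0.005],[0,0,1.3],0.0918],[[-0.461,-0.286,-0.005],[0,0,1.3],0.0918],[[-0.461,-0.286,-0.005],[0,0,1.3],0.0918],[[-0.461,-0.286,-0.005],[0,0,1.3],0.0918],[[-0.461,-0.286,-0.005],[0,0,1.3],0.0918],[[-0.461,-0.286,-0.005],[0,0,1.3],0.0918],[[-0.461,-0.286,-0.005],[0,0,1.3],0.0918],[[-0.461,-0.286,-0.005],[0,0,1.3],0.0918]]'; python3 -c "
from h import *
print(to(514,46,410,1.449));st()"
```

```text
time: 0.93
tool_pos: [444.5, 145.1, 408.5]
tcp_rot: [-3.141, -0.0, 1.494]
contact_force: [1.4, 0.6, -0.8]
grip_width: 91.8
([-0.0934, 0.077, -0.0016], [-0.0003, -0.0001, 0.0445])
t 0.93 [444.5 145.1 408.5] [-3.1413e+00 -1.0000e-04  1.4935e+00] F [ 1.4  0.6 -0.8] M [-0.09  0.04 -0.01] w 91.8 [0.15 0.23 1.67 0.   1.24 0.23]
```

```bash
python3 -m pendant '[[[-0.092,0.077,-0.002],[0,0,0.044],0.0918],[[-0.092,0.077,-0.002],[0,0,0.044],0.0918],[[-0.092,0.077,-0.002],[0,0,0.044],0.0918],[[-0.092,0.077,-0.002],[0,0,0.044],0.0918],[[-0.092,0.077,-0.002],[0,0,0.044],0.0918],[[-0.092,0.077,-0.002],[0,0,0.044],0.0918]]' >/dev/null; python3 -c "
from h import *
import cv2
from plant import capture
print(to(514,46,410,1.449));st()
c=capture('scene')['color'][...,::-1]
cv2.imwrite('pics/s1.png',cv2.resize(c[60:250,170:330],None,fx=3.1,fy=3.1,interpolation=cv2.INTER_CUBIC))"
```

```text
([-0.0039, 0.0007, -0.0], [-0.0017, -0.0004, 0.0063])
t 1.43 [513.7  50.  410. ] [-3.1399e+00 -4.0000e-04  1.4553e+00] F [ 1.  -0.9  0.1] M [-0.11  0.09 -0.03] w 91.9 [-0.05  0.32  1.54  0.    1.28  0.06]
```

View pics/s1.png

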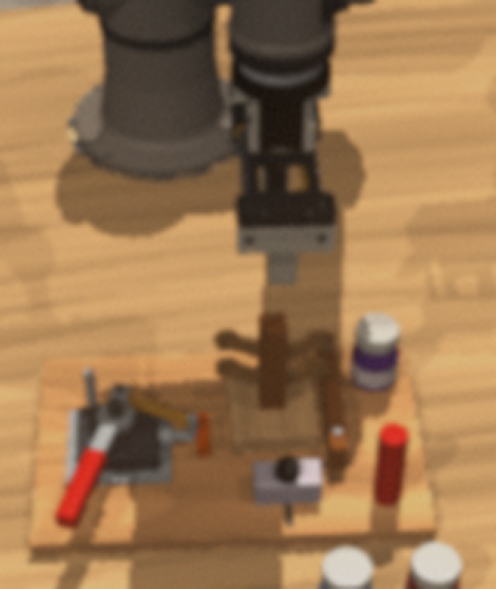

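The gripper is above the trunk with its jaws along the jig's x. In the crop the fingertip is at (283,270) and the trunk at (272,360). Descending next.

```bash
python3 -m pendant '[[[-0.004,0.001,0.03],[0,0,0.006],0.0918],[[-0.004,0.001,0.06],[0,0,0.006],0.0918],[[-0.004,0.001,0.09],[0,0,0.006],0.0918],[[-0.004,0.001,0.115],[0,0,0.006],0.0918],[[-0.004,0.001,0.135],[0,0,0.006],0.0918],[[-0.004,0.001,0.148],[0,0,0.006],0.0918],[[-0.004,0.001,0.148],[0,0,0.006],0.0918],[[-0.004,0.001,0.148],[0,0,0.006],0.0918]]' >/dev/null; python3 -c "
from h import *
st()"
python3 -m pendant '[[[0,0,0],[0,0,0],0.04],[[0,0,0],[0,0,0],0.04],[[0,0,0],[0,0,0],0.036],[[0,0,0],[0,0,0],0.032],[[0,0,0],[0,0,0],0.028],[[0,0,0],[0,0,0],0.024],[[0,0,0],[0,0,0],0.02],[[0,0,0],[0,0,0],0.02],[[0,0,0],[0,0,0],0.02]]' >/dev/null; python3 -c "
from h import *
st()"
```

```text
t 2.15 [514.1  46.9 262.6] [-3.1404e+00 -1.0000e-04  1.4517e+00] F [-0.2  0.8 -0.1] M [-0.12  0.04  0.04] w 91.7 [-0.06  0.49  1.74  0.    0.92  0.06]
t 2.9 [514.6  45.7 262.5] [-3.1415e+00 -1.0000e-04  1.4497e+00] F [-0.1  0.1  0.8] M [-0.07  0.06 -0.02] w 36.3 [-0.06  0.49  1.73  0.    0.92  0.06]
```

```bash
python3 -m pendant '[[[0,0,0],[0,0,0],0.015],[[0,0,0],[0,0,0],0.015],[[0,0,0],[0,0,0],0.015],[[0,0,0],[0,0,0],0.015],[[0,0,0],[0,0,0],0.015],[[0,0,0],[0,0,0],0.015]]' ; python3 -c "
from h import *
import cv2,pickle
from plant import capture
st()
for n in ['scene','top']: pickle.dump(capture(n),open(n+'.pkl','wb'))
c=pickle.load(open('scene.pkl','rb'))['color'][...,::-1]
cv2.imwrite('pics/s2.png',cv2.resize(c[120:245,175:320],None,fx=5.5,fy=5.5,interpolation=cv2.INTER_CUBIC)[:600])"
```

```text
time: 3.4
tool_pos: [514.6, 45.7, 262.3]
tcp_rot: [-3.141, -0.0, 1.45]
contact_force: [-0.1, -0.2, -3.1]
grip_width: 24.0
t 3.4 [514.6  45.7 262.3] [-3.1413e+00 -1.0000e-04  1.4498e+00] F [-0.1 -0.2 -3.1] M [-0.08  0.07  0.02] w 24.0 [-0.06  0.49  1.73  0.    0.92  0.06]
```

View pics/s2.png

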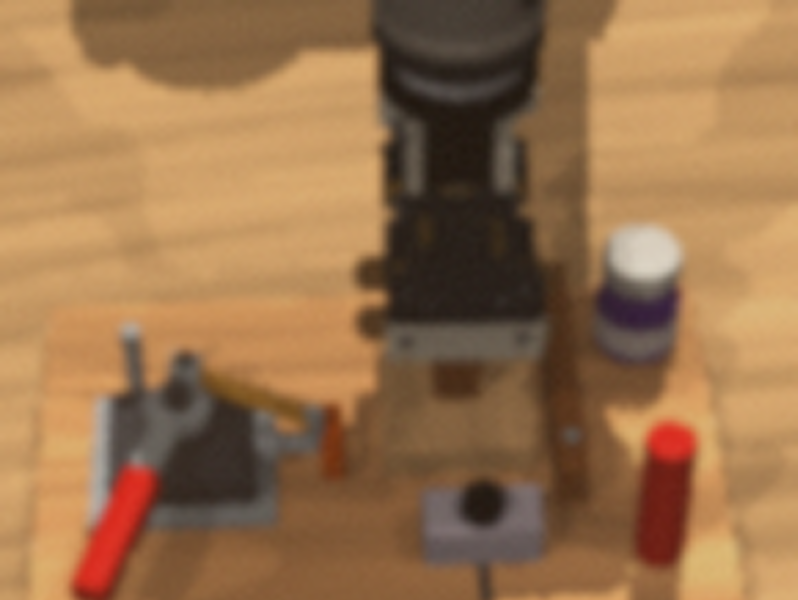

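The trunk is gripped at 24.0 mm, still short of the stop (foot front edge at v≈475, stop face edge at v≈487). Sliding along tool +y.

```bash
python3 -m pendant '[[[0,0.002,0],[0,0,0],0.015],[[0,0.004,0],[0,0,0],0.015],[[0,0.006,0],[0,0,0],0.015],[[0,0.008,0],[0,0,0],0.015],[[0,0.010,0],[0,0,0],0.015],[[0,0.012,0],[0,0,0],0.015],[[0,0.014,0],[0,0,0],0.015],[[0,0.016,0],[0,0,0],0.015],[[0,0.018,0],[0,0,0],0.015],[[0,0.020,0],[0,0,0],0.015]]' ; python3 -c "
from h import *
st()"
python3 -m pendant '[[[0,0.0005,0],[0,0,0],0.015],[[0,0.001,0],[0,0,0],0.015],[[0,0.0015,0],[0,0,0],0.015],[[0,0.002,0],[0,0,0],0.015]]'
```

```text
time: 4.33
tool_pos: [534.7, 43.3, 262.6]
tcp_rot: [3.141, -0.0, 1.45]
contact_force: [-1.6, 0.5, -3.0]
grip_width: 23.7
t 4.33 [534.7  43.3 262.6] [ 3.1415e+00 -1.0000e-04  1.4498e+00] F [-1.6  0.5 -3. ] M [-0.09  0.02  0.  ] w 23.7 [-0.06  0.52  1.68  0.    0.94  0.06]
time: 4.67
tool_pos: [536.4, 43.1, 262.5]
tcp_rot: [-3.142, -0.0, 1.45]
contact_force: [-0.5, -0.3, -3.2]
grip_width: 23.8
```

```bash
python3 -m pendant '[[[0,0.0005,0.0003],[0,0,0],0.015],[[0,0.001,0.0005],[0,0,0],0.015],[[0,0.0015,0.0005],[0,0,0],0.015],[[0,0.002,0.0005],[0,0,0],0.015],[[0,0.002,0.0005],[0,0,0],0.015]]';python3 -m pendant '[[[0,0.0005,0],[0,0,0],0.015],[[0,0.001,0],[0,0,0],0.015],[[0,0.001,0],[0,0,0],0.015]]';python3 -m pendant '[[[0,0.0005,0],[0,0,0],0.015],[[0,0.001,0],[0,0,0],0.015],[[0,0.001,0],[0,0,0],0.015]]'
```

```text
time: 5.08
tool_pos: [538.6, 42.8, 262.1]
tcp_rot: [3.141, -0.0, 1.45]
contact_force: [0.1, 0.1, -2.6]
grip_width: 24.0
time: 5.33
tool_pos: [539.5, 42.7, 262.1]
tcp_rot: [3.141, -0.0, 1.45]
contact_force: [0.8, 0.0, -2.3]
grip_width: 23.9
time: 5.58
tool_pos: [540.5, 42.6, 262.1]
tcp_rot: [3.141, -0.0, 1.45]
contact_force: [-0.4, 0.7, -2.7]
grip_width: 24.2
```

```bash
python3 -m pendant '[[[0,0,0.0003],[0,0,0],0.015],[[0,0,0.0005],[0,0,0],0.015],[[0,0,0.0005],[0,0,0],0.015]]';python3 -m pendant '[[[0,0.0005,0],[0,0,0],0.015],[[0,0.001,0],[0,0,0],0.015],[[0,0.001,0],[0,0,0],0.015]]';python3 -m pendant '[[[0,0.0005,0],[0,0,0],0.015],[[0,0.001,0],[0,0,0],0.015],[[0,0.001,0],[0,0,0],0.015]]'
```

```text
time: 5.83
tool_pos: [540.5, 42.5, 262.0]
tcp_rot: [3.141, -0.0, 1.45]
contact_force: [-0.8, -1.1, 2.7]
grip_width: 24.0
time: 6.08
tool_pos: [541.0, 42.5, 262.0]
tcp_rot: [-3.14, 0.0, 1.45]
contact_force: [-5.6, -0.3, 6.9]
grip_width: 23.9
time: 6.33
tool_pos: [541.8, 42.4, 262.0]
tcp_rot: [-3.14, 0.0, 1.45]
contact_force: [-5.9, -0.2, 7.7]
grip_width: 23.8
```

```bash
python3 -m pendant '[[[0,0,-0.0002],[0,0,0],0.015],[[0,0,-0.0004],[0,0,0],0.015],[[0,0,-0.0004],[0,0,0],0.015]]';python3 -m pendant '[[[0,0.0005,0],[0,0,0],0.015],[[0,0.001,0],[0,0,0],0.015],[[0,0.001,0],[0,0,0],0.015]]';python3 -m pendant '[[[0,0.0005,0],[0,0,0],0.015],[[0,0.001,0],[0,0,0],0.015],[[0,0.001,0],[0,0,0],0.015]]'
```

```text
time: 6.58
tool_pos: [542.2, 42.4, 262.0]
tcp_rot: [-3.141, -0.0, 1.45]
contact_force: [-3.9, -1.3, 4.4]
grip_width: 24.2
time: 6.83
tool_pos: [543.4, 42.3, 262.0]
tcp_rot: [-3.141, -0.0, 1.45]
contact_force: [-4.7, 0.5, 4.6]
grip_width: 23.4
time: 7.08
tool_pos: [544.5, 42.1, 262.0]
tcp_rot: [-3.142, -0.0, 1.45]
contact_force: [-5.1, 0.6, 3.8]
grip_width: 24.3
```

```bash
python3 -m pendant '[[[0,0,-0.0002],[0,0,0],0.015],[[0,0.0005,-0.0002],[0,0,0],0.015],[[0,0.0005,-0.0002],[0,0,0],0.015]]';python3 -m pendant '[[[0,0.0005,0],[0,0,0],0.015],[[0,0.0005,0],[0,0,0],0.015]]';python3 -m pendant '[[[0,0.0005,0],[0,0,0],0.015],[[0,0.0005,0],[0,0,0],0.015]]'
```

```text
time: 7.33
tool_pos: [544.8, 42.0, 262.0]
tcp_rot: [-3.141, -0.0, 1.45]
contact_force: [-4.4, 0.5, 2.7]
grip_width: 23.9
time: 7.5
tool_pos: [545.0, 42.0, 262.1]
tcp_rot: [-3.14, 0.0, 1.45]
contact_force: [-6.2, 0.9, 4.4]
grip_width: 24.0
time: 7.67
tool_pos: [545.2, 42.0, 262.1]
tcp_rot: [-3.139, 0.0, 1.45]
contact_force: [-8.5, -0.3, 6.1]
grip_width: 23.5
```

Contact with the stop: force rises (−4 to −8.5 N) while motion stalls. Releasing gently.

```bash
python3 -m pendant '[[[0,0,0],[0,0,0],0.026],[[0,0,0],[0,0,0],0.028],[[0,0,0],[0,0,0],0.032],[[0,0,0],[0,0,0],0.04],[[0,0,0],[0,0,0],0.06],[[0,0,0],[0,0,0],0.075],[[0,0,0],[0,0,0],0.075],[[0,0,0],[0,0,0],0.075]]';python3 -c "
from h import *
st()"
python3 -m pendant '[[[0,0,-0.01],[0,0,0],0.075],[[0,0,-0.03],[0,0,0],0.075],[[0,0,-0.06],[0,0,0],0.075],[[0,0,-0.09],[0,0,0],0.075],[[0,0,-0.12],[0,0,0],0.075],[[0,0,-0.12],[0,0,0],0.0],[[0,0,-0.12],[0,0,0],0.0]]'
```

```text
time: 8.33
tool_pos: [546.0, 41.9, 262.2]
tcp_rot: [3.141, -0.0, 1.45]
contact_force: [-0.3, 0.3, 0.2]
grip_width: 60.5
t 8.33 [546.   41.9 262.2] [ 3.1412e+00 -1.0000e-04  1.4498e+00] F [-0.3  0.3  0.2] M [-0.06  0.07 -0.06] w 60.5 [-0.06  0.54  1.65  0.    0.96  0.06]
time: 8.92
tool_pos: [546.0, 41.9, 384.7]
tcp_rot: [3.137, -0.0, 1.45]
contact_force: [-0.5, -0.2, -0.7]
grip_width: 65.8
```

```bash
cat >> h.py <<'E'
H=np.array([529.3,-99.3]); TH0=-0.415; Q0=0.04
def lev(q,off=20,z=223,r=95):
    th=TH0-(q-Q0); u=np.array([np.cos(th),np.sin(th)]); n=np.array([-u[1],u[0]])
    p=H+r*u+off*n; return (*p,z,th+np.pi/2)
E
python3 -c "
from h import *
from fit import *
print(to(*lev(.04,45,380)),lev(.04,45))
off['scene']=(175,120,5.5); print('tgt',px('scene',(130,330)))
for z in (60,80,100,120): print(z,proj('scene',T((-38,-154,z),543.8,30.1,-.12)))
c=pickle.load(open('scene.pkl','rb'))
"
```

```text
([-0.1267, 0.1044, 0.0052], [0.0049, -0.0011, 0.2941]) (np.float64(634.3795973143432), np.float64(-96.42280896437609), 223, 1.1557963267948965)
tgt [198.22727273 179.59090909]
60 [199.07376653 184.76503173]
80 [198.44906066 179.91485697]
100 [197.81148087 174.95040201]
120 [197.16070878 169.86813987]
```

The post reaches about z = 80 mm, well under the gripper body. Moving behind the lever.

```bash
python3 -m pendant '[[[-0.127,0.104,0.005],[0,0,0.294],0],[[-0.127,0.104,0.005],[0,0,0.294],0],[[-0.127,0.104,0.005],[0,0,0.294],0],[[-0.127,0.104,0.005],[0,0,0.294],0],[[-0.127,0.104,0.005],[0,0,0.294],0],[[-0.127,0.104,0.005],[0,0,0.294],0],[[-0.127,0.104,0.005],[0,0,0.294],0],[[-0.127,0.104,0.005],[0,0,0.294],0],[[-0.127,0.104,0.005],[0,0,0.294],0]]';python3 -c "
from h import *
import cv2
from plant import capture
print(to(*lev(.04,40)))
a=capture('top')['color'][...,::-1][145:265,190:330];b=capture('scene')['color'][...,::-1][120:260,175:320]
cv2.imwrite('pics/b3.png',np.hstack([cv2.resize(a,(400,343),interpolation=2),cv2.resize(b,(400,343),interpolation=2)]))"
```

```text
time: 9.67
tool_pos: [633.4, -95.5, 377.3]
tcp_rot: [-3.141, -0.0, 1.157]
contact_force: [-0.6, -0.1, -0.8]
grip_width: 6.4
([-0.0055, 0.0013, 0.1543], [-0.0004, -0.0002, 0.0015])
```

View pics/b3.png

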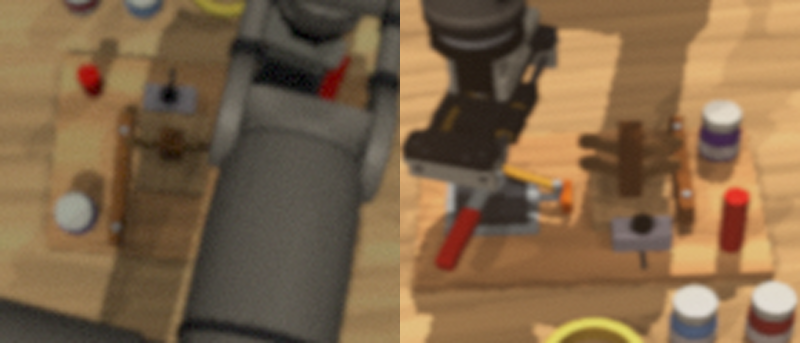

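The tree stands upright with its foot against the stop (stop at (168,97) in the left half). The gripper is over the housing beside the lever. Descending behind the handle.

```bash
python3 -m pendant '[[[-0.0055,0.001,0.03],[0,0,0],0],[[-0.0055,0.001,0.06],[0,0,0],0],[[-0.0055,0.001,0.09],[0,0,0],0],[[-0.0055,0.001,0.12],[0,0,0],0],[[-0.0055,0.001,0.14],[0,0,0],0],[[-0.0055,0.001,0.154],[0,0,0],0],[[-0.0055,0.001,0.154],[0,0,0],0],[[-0.0055,0.001,0.154],[0,0,0],0]]';python3 -c "
from h import *
for q in np.arange(0.04,0.85,.09): print(round(q,2),to(*lev(q,20.5)))"
```

```text
time: 10.43
tool_pos: [632.4, -101.6, 223.1]
tcp_rot: [-3.141, 0.0, 1.156]
contact_force: [0.3, -0.9, 0.7]
grip_width: 0.5
0.04 ([-0.0189, -0.0003, 0.0001], [-0.001, 0.0001, 0.0007])
0.13 ([-0.0276, 0.0011, 0.0001], [-0.001, 0.0001, 0.0907])
0.22 ([-0.0363, 0.0018, 0.0001], [-0.001, 0.0001, 0.1807])
0.31 ([-0.045, 0.0017, 0.0001], [-0.001, 0.0002, 0.2707])
0.4 ([-0.0537, 0.0008, 0.0001], [-0.001, 0.0002, 0.3607])
0.49 ([-0.0623, -0.0009, 0.0001], [-0.0009, 0.0003, 0.4507])
0.58 ([-0.0707, -0.0033, 0.0001], [-0.0009, 0.0003, 0.5407])
0.67 ([-0.0788, -0.0065, 0.0001], [-0.0009, 0.0004, 0.6307])
0.76 ([-0.0867, -0.0104, 0.0001], [-0.0009, 0.0004, 0.7207])
```

```bash
python3 -m pendant '[[[-0.010,0,0],[0,0,0],0],[[-0.019,0,0],[0,0,0.001],0],[[-0.0232,0.0004,0],[0,0,0.045],0],[[-0.0276,0.0011,0],[0,0,0.09],0],[[-0.032,0.0015,0],[0,0,0.135],0],[[-0.0363,0.0018,0],[0,0,0.18],0],[[-0.0406,0.0018,0],[0,0,0.225],0],[[-0.045,0.0017,0],[0,0,0.27],0],[[-0.0494,0.0013,0],[0,0,0.315],0],[[-0.0537,0.0008,0],[0,0,0.36],0]]';python3 -c "
from h import *
st()
for q in np.arange(0.4,1.0,.06): print(round(q,2),to(*lev(q,20.5)))"
```

```text
time: 11.27
tool_pos: [611.6, -152.7, 224.9]
tcp_rot: [3.139, -0.002, 0.793]
contact_force: [1.1, 1.1, -0.1]
grip_width: 0.4
t 11.27 [ 611.6 -152.7  224.9] [ 3.1386e+00 -1.7000e-03  7.9300e-01] F [ 1.1  1.1 -0.1] M [ 0.09 -0.11  0.05] w 0.4 [-0.37  0.71  1.43  0.    1.    0.41]
0.4 ([0.001, -0.0012, 0.0019], [0.003, -0.0017, -0.0028])
0.46 ([-0.0047, -0.0001, 0.0019], [0.003, -0.0018, 0.0572])
0.52 ([-0.0105, 0.0006, 0.0019], [0.0029, -0.0019, 0.1172])
0.58 ([-0.0163, 0.001, 0.0019], [0.0029, -0.002, 0.1772])
0.64 ([-0.0222, 0.001, 0.0019], [0.0028, -0.0021, 0.2372])
0.7 ([-0.028, 0.0007, 0.0019], [0.0027, -0.0022, 0.2972])
0.76 ([-0.0338, 0.0, 0.0019], [0.0027, -0.0023, 0.3572])
0.82 ([-0.0395, -0.001, 0.0018], [0.0026, -0.0024, 0.4172])
0.88 ([-0.0452, -0.0023, 0.0018], [0.0025, -0.0024, 0.4772])
0.94 ([-0.0508, -0.004, 0.0018], [0.0025, -0.0025, 0.5372])
```

```bash
python3 -m pendant '[[[-0.0047,0,0],[0,0,0.057],0],[[-0.0105,0.0006,0.001],[0,0,0.117],0],[[-0.0163,0.001,0.001],[0,0,0.177],0],[[-0.0222,0.001,0.001],[0,0,0.237],0],[[-0.025,0.0009,0.001],[0,0,0.267],0],[[-0.028,0.0007,0.001],[0,0,0.297],0],[[-0.031,0.0004,0.001],[0,0,0.327],0],[[-0.0338,0,0.001],[0,0,0.357],0],[[-0.0366,-0.0005,0.001],[0,0,0.387],0],[[-0.0395,-0.001,0.001],[0,0,0.417],0]]';python3 -c "
from h import *
st()
import cv2
from plant import capture
a=capture('top')['color'][...,::-1][145:265,190:330];b=capture('scene')['color'][...,::-1][120:260,175:320]
cv2.imwrite('pics/b4.png',np.hstack([cv2.resize(a,(400,343),interpolation=2),cv2.resize(b,(400,343),interpolation=2)]))
for q in np.arange(0.82,1.25,.04): print(round(q,2),to(*lev(q,20.5)))"
```

```text
time: 12.1
tool_pos: [583.6, -180.5, 224.1]
tcp_rot: [3.138, -0.004, 0.377]
contact_force: [2.5, -0.1, 0.1]
grip_width: 0.7
t 12.1 [ 583.6 -180.5  224.1] [ 3.1378 -0.0038  0.3767] F [ 2.5 -0.1  0.1] M [-0.13 -0.32  0.08] w 0.7 [-0.43  0.68  1.49  0.    0.97  0.77]
0.82 ([0.0002, -0.0002, 0.0008], [0.0025, -0.0023, 0.0016])
0.86 ([-0.0037, 0.0005, 0.0008], [0.0025, -0.0023, 0.0416])
0.9 ([-0.0075, 0.0011, 0.0008], [0.0024, -0.0024, 0.0816])
0.94 ([-0.0114, 0.0015, 0.0008], [0.0024, -0.0024, 0.1216])
0.98 ([-0.0152, 0.0018, 0.0008], [0.0023, -0.0025, 0.1616])
1.02 ([-0.0191, 0.0019, 0.0008], [0.0023, -0.0025, 0.2016])
1.06 ([-0.023, 0.0019, 0.0008], [0.0022, -0.0026, 0.2416])
1.1 ([-0.0269, 0.0017, 0.0008], [0.0022, -0.0026, 0.2816])
1.14 ([-0.0308, 0.0014, 0.0007], [0.0021, -0.0027, 0.3216])
1.18 ([-0.0346, 0.0009, 0.0007], [0.0021, -0.0027, 0.3616])
1.22 ([-0.0385, 0.0002, 0.0007], [0.002, -0.0028, 0.4016])
```

View pics/b4.png

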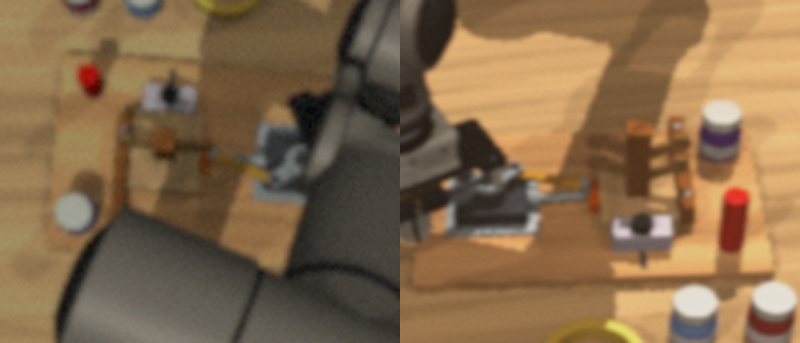

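The pad at (205,160) has pushed the foot up to the fence, and the foot's front edge is still at the stop face (168,110). Continuing against the spring.

```bash
python3 -m pendant '[[[-0.0037,0.0005,0],[0,0,0.042],0],[[-0.0075,0.0011,0],[0,0,0.082],0],[[-0.0114,0.0015,0],[0,0,0.122],0],[[-0.0152,0.0018,0],[0,0,0.162],0],[[-0.0191,0.0019,0],[0,0,0.202],0],[[-0.023,0.0019,0],[0,0,0.242],0],[[-0.0269,0.0017,0],[0,0,0.282],0],[[-0.0308,0.0014,0],[0,0,0.322],0],[[-0.0346,0.0009,0],[0,0,0.362],0],[[-0.0385,0.0002,0],[0,0,0.402],0]]';python3 -c "
from h import *
st()
for q in np.arange(1.22,1.68,.04): print(round(q,2),to(*lev(q,20.5)))"
```

```text
time: 13.03
tool_pos: [549.4, -194.9, 223.9]
tcp_rot: [3.138, -0.009, -0.024]
contact_force: [10.0, -3.2, -4.6]
grip_width: 0.3
t 13.03 [ 549.4 -194.9  223.9] [ 3.1378 -0.0092 -0.0242] F [10.  -3.2 -4.6] M [-0.45 -1.57  0.21] w 0.3 [-0.47  0.64  1.58  0.    0.91  1.12]
1.22 ([-0.0019, -0.0, 0.0009], [0.0038, -0.0092, -0.0])
1.26 ([-0.0057, 0.0007, 0.0008], [0.0036, -0.0093, 0.04])
1.3 ([-0.0096, 0.0013, 0.0008], [0.0034, -0.0093, 0.08])
1.34 ([-0.0134, 0.0017, 0.0008], [0.0032, -0.0094, 0.12])
1.38 ([-0.0173, 0.002, 0.0007], [0.003, -0.0095, 0.16])
1.42 ([-0.0212, 0.0021, 0.0007], [0.0028, -0.0095, 0.2])
1.46 ([-0.0251, 0.0021, 0.0007], [0.0026, -0.0096, 0.24])
1.5 ([-0.029, 0.0019, 0.0006], [0.0024, -0.0097, 0.28])
1.54 ([-0.0328, 0.0016, 0.0006], [0.0023, -0.0097, 0.32])
1.58 ([-0.0367, 0.0011, 0.0005], [0.0021, -0.0098, 0.36])
1.62 ([-0.0405, 0.0004, 0.0005], [0.0019, -0.0098, 0.4])
1.66 ([-0.0443, -0.0004, 0.0005], [0.0017, -0.0099, 0.44])
```

```bash
python3 -m pendant '[[[-0.0047,0.0007,0],[0,0,0.04],0],[[-0.0086,0.0013,0],[0,0,0.08],0],[[-0.0124,0.0017,0],[0,0,0.12],0],[[-0.0163,0.002,0],[0,0,0.16],0],[[-0.0202,0.0021,0],[0,0,0.2],0],[[-0.0241,0.0021,0],[0,0,0.24],0],[[-0.028,0.0019,0],[0,0,0.28],0],[[-0.0318,0.0016,0],[0,0,0.32],0],[[-0.0338,0.0014,0],[0,0,0.34],0],[[-0.0357,0.0011,0],[0,0,0.36],0]]';python3 -c "
from h import *
st()
for q in np.arange(1.58,2.03,.04): print(round(q,2),to(*lev(q,20.5)))"
```

```text
time: 13.87
tool_pos: [511.7, -194.3, 222.9]
tcp_rot: [3.141, -0.001, -0.384]
contact_force: [0.9, -0.4, -1.1]
grip_width: 0.5
t 13.87 [ 511.7 -194.3  222.9] [ 3.1415e+00 -1.3000e-03 -3.8400e-01] F [ 0.9 -0.4 -1.1] M [-0.05  0.13  0.01] w 0.5 [-0.5   0.59  1.68  0.    0.87  1.45]
1.58 ([0.0012, 0.0003, -0.0001], [0.0001, -0.0013, 0.0002])
1.62 ([-0.0026, 0.0011, -0.0001], [0.0001, -0.0013, 0.0402])
1.66 ([-0.0064, 0.0017, -0.0001], [0.0001, -0.0013, 0.0802])
1.7 ([-0.0103, 0.0021, -0.0001], [0.0, -0.0013, 0.1202])
1.74 ([-0.0142, 0.0024, -0.0001], [0.0, -0.0013, 0.1602])
1.78 ([-0.018, 0.0025, -0.0001], [-0.0, -0.0013, 0.2002])
1.82 ([-0.0219, 0.0025, -0.0001], [-0.0, -0.0013, 0.2402])
1.86 ([-0.0258, 0.0023, -0.0001], [-0.0001, -0.0013, 0.2802])
1.9 ([-0.0297, 0.002, -0.0001], [-0.0001, -0.0013, 0.3202])
1.94 ([-0.0335, 0.0015, -0.0001], [-0.0001, -0.0013, 0.3602])
1.98 ([-0.0374, 0.0008, -0.0001], [-0.0001, -0.0013, 0.4002])
2.02 ([-0.0412, 0.0, -0.0001], [-0.0002, -0.0013, 0.4402])
```

It snapped: the force dropped to about 0. Following the lever up to just short of home, then nudging.

```bash
python3 -m pendant '[[[-0.0026,0.0011,0],[0,0,0.04],0],[[-0.0064,0.0017,0],[0,0,0.08],0],[[-0.0103,0.0021,0],[0,0,0.12],0],[[-0.0142,0.0024,0],[0,0,0.16],0],[[-0.018,0.0025,0],[0,0,0.2],0],[[-0.0219,0.0025,0],[0,0,0.24],0],[[-0.0258,0.0023,0],[0,0,0.28],0],[[-0.029,0.002,0],[0,0,0.32],0],[[-0.031,0.0015,0],[0,0,0.36],0],[[-0.0325,0.0008,0],[0,0,0.4],0]]';python3 -m pendant '[[[0,0,0],[0,0,0],0],[[-0.0005,0,0],[0,0,0],0],[[-0.001,0,0],[0,0,0],0],[[-0.001,0,0],[0,0,0],0]]'; python3 -c "
from h import *
st();print(to(*lev(2,20.5)))"
```

```text
time: 14.7
tool_pos: [480.8, -182.1, 222.1]
tcp_rot: [3.141, 0.001, -0.785]
contact_force: [0.3, -0.4, -0.1]
grip_width: 0.3
time: 15.03
tool_pos: [480.6, -181.6, 222.1]
tcp_rot: [-3.142, 0.0, -0.782]
contact_force: [-0.4, -0.0, -0.1]
grip_width: 0.3
t 15.03 [ 480.6 -181.6  222.1] [-3.1416e+00  3.0000e-04 -7.8220e-01] F [-0.4 -0.  -0.1] M [ 0.    0.21 -0.01] w 0.3 [-0.51  0.55  1.78  0.    0.82  1.84]
([-0.0051, 0.0027, -0.0009], [-0.0, 0.0003, 0.022])
```

```bash
python3 -m pendant '[[[-0.001,0.001,0],[0,0,0.01],0],[[-0.002,0.002,0],[0,0,0.02],0],[[-0.0025,0.002,0],[0,0,0.02],0],[[-0.0025,0.002,0],[0,0,0.02],0]]';python3 -m pendant '[[[-0.0005,0,0],[0,0,0],0],[[-0.001,0,0],[0,0,0],0],[[-0.001,0,0],[0,0,0],0]]';python3 -m pendant '[[[-0.0005,0,0],[0,0,0],0],[[-0.001,0,0],[0,0,0],0],[[-0.001,0,0],[0,0,0],0]]'
```

```text
time: 15.37
tool_pos: [477.3, -181.3, 222.1]
tcp_rot: [-3.142, 0.0, -0.803]
contact_force: [-1.4, 0.5, 0.1]
grip_width: 0.2
time: 15.62
tool_pos: [476.7, -180.5, 222.1]
tcp_rot: [-3.142, 0.0, -0.803]
contact_force: [-0.3, 0.2, -0.2]
grip_width: 0.5
time: 15.87
tool_pos: [476.0, -179.8, 222.1]
tcp_rot: [-3.142, 0.0, -0.803]
contact_force: [0.5, -0.4, -1.2]
grip_width: 0.1
```

```bash
python3 -m pendant '[[[-0.0005,0,0],[0,0,0],0],[[-0.001,0,0],[0,0,0],0],[[-0.001,0,0],[0,0,0],0]]';python3 -m pendant '[[[-0.0004,0,0],[0,0,0],0],[[-0.0008,0,0],[0,0,0],0],[[-0.0008,0,0],[0,0,0],0]]';python3 -c "
from h import *
st();print(to(*lev(2,20.5)))"
```

```text
time: 16.12
tool_pos: [475.7, -179.5, 222.2]
tcp_rot: [-3.141, -0.002, -0.803]
contact_force: [2.2, -3.9, -2.6]
grip_width: 0.6
time: 16.37
tool_pos: [475.5, -179.3, 222.3]
tcp_rot: [-3.141, -0.003, -0.803]
contact_force: [3.8, -5.2, -4.6]
grip_width: 0.6
t 16.37 [ 475.5 -179.3  222.3] [-3.1411e+00 -3.0000e-03 -8.0310e-01] F [ 3.8 -5.2 -4.6] M [-0.71 -0.47  0.06] w 0.6 [-0.51  0.54  1.79 -0.    0.81  1.86]
([0.0002, 0.0007, -0.0007], [-0.0005, -0.003, 0.0011])
```

Lever stalls at q≈2.0 with about 6 N. Backing off, lifting and checking.

```bash
python3 -m pendant '[[[0,0,0],[0,0,0],0],[[0,0,0],[0,0,0],0],[[0.004,0,0],[0,0,0],0],[[0.015,0,0],[0,0,0],0],[[0.02,0,0],[0,0,0],0],[[0.02,0,-0.03],[0,0,0],0],[[0.02,0,-0.07],[0,0,0],0],[[0.02,0,-0.11],[0,0,0],0],[[0.02,0,-0.15],[0,0,0],0],[[0.02,0,-0.15],[0,0,0],0]]'
python3 -m pendant '[[[0.15,-0.12,0],[0,0,0],0],[[0.15,-0.12,0],[0,0,0],0],[[0.15,-0.12,0],[0,0,0],0],[[0.15,-0.12,0],[0,0,0],0],[[0.15,-0.12,0],[0,0,0],0],[[0.15,-0.12,0],[0,0,0],0],[[0.15,-0.12,0],[0,0,0],0],[[0.15,-0.12,0],[0,0,0],0]]'
python3 - <<'E'
import cv2,pickle,numpy as np
from plant import capture
r=[]
for n,(u,v,w,h) in {"top":(200,155,125,90),"scene":(175,150,145,95)}.items():
    c=capture(n); pickle.dump(c,open(n+".pkl","wb"))
    k=6 if n=="top" else 5.5
    cv2.imwrite(f"pics/{n}_f.png",cv2.resize(c["color"][v:v+h,u:u+w,::-1],None,fx=k,fy=k,interpolation=2))
E
```

```text
time: 17.2
tool_pos: [489.8, -193.5, 380.0]
tcp_rot: [-3.138, -0.013, -0.803]
contact_force: [0.5, 0.1, 1.0]
grip_width: 0.5
time: 17.87
tool_pos: [678.8, -217.5, 371.3]
tcp_rot: [3.141, 0.002, -0.803]
contact_force: [0.1, -0.3, 0.3]
grip_width: 0.1
```

View pics/top_f.png

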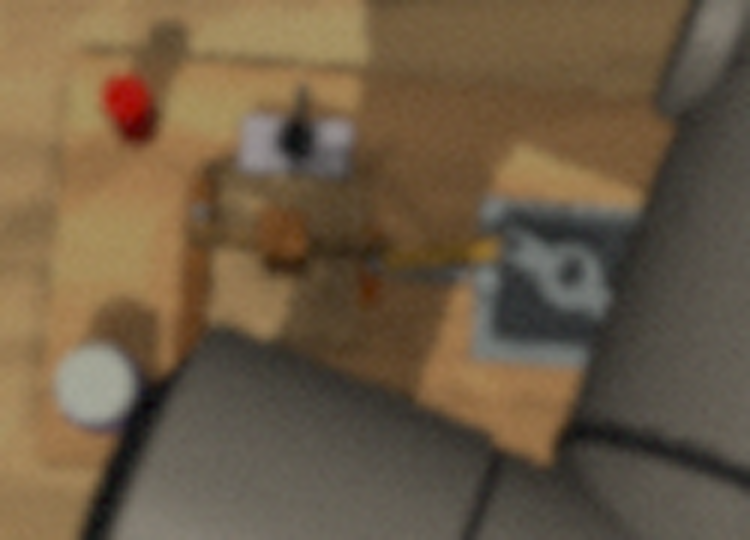

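View pics/scene_f.png

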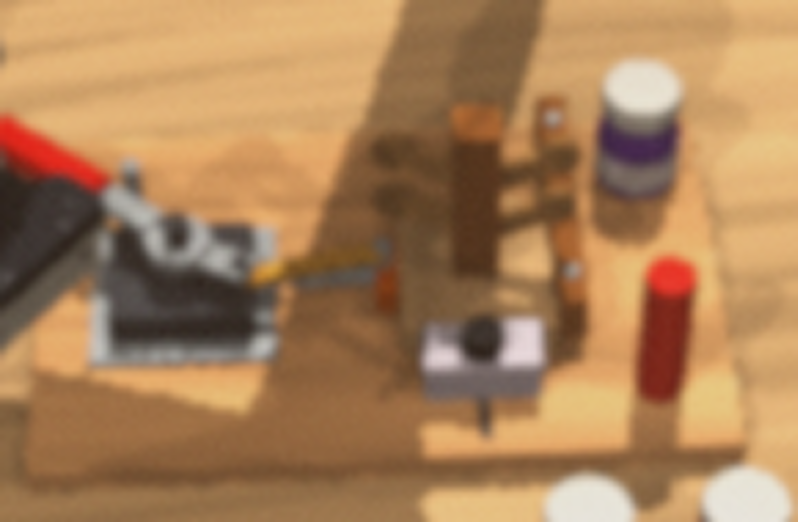

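The lever is past the housing on the closed side, against its post at (130,170). The pad presses the foot, and the branches and foot sit at the fence with the foot's front edge at the stop. Quick numeric check.

Run:
```python
from fit import *
j=[543.8,30.1,-.124]
for n,P in [("trunk",(-2.4,20,142)),("trunk_back",(-14.4,20,142))]:
    print(n,[((proj(m,T(P,*j))-off[m][:2])*off[m][2]).round(0) for m in("top","scene")])
r=least_squares(lambda p:np.r_[proj("top",[*p,142])-px("top",(285,227)),proj("scene",[*p,142])-px("scene",(477,120))],[540,50]); d=r.x-j[:2]; c,s=np.cos(j[2]),np.sin(j[2])
print(r.x,r.fun,"jig",c*d[0]+s*d[1],-s*d[0]+c*d[1])
h=least_squares(lambda p:np.r_[proj("top",[*p,73])-px("top",(573,273)),proj("scene",[*p,73])-px("scene",(178,238))],[480,-150]).x
g=least_squares(lambda p:proj("scene",[*p,73])-px("scene",(103,185)),[480,-150]).x
print(h,g,np.linalg.norm(g-h),"q",-.262-np.arctan2(*(g-h)[::-1])+j[2])
```

```text
trunk [array([278., 230.]), array([472., 118.])]
trunk_back [array([275., 254.]), array([471., 101.])]
[545.53206969  49.86497905] [-0.70906128  0.35454818 -0.58525353  0.57037494] jig -0.7258109047545434 19.827447160770703
[ 530.14723396 -100.12369085] [ 491.4966184  -133.78010813] 51.25060494145706 q 2.039154299467743
```

```bash
python3 -c "
from h import *
st()
from plant import close_job; print(close_job())"
```

```text
t 17.97 [ 678.3 -217.6  372.6] [ 3.1415e+00  5.0000e-04 -8.0360e-01] F [-0.7 -0.3  0.5] M [ 0.06  0.12 -0.01] w 0.6 [-0.42  0.73  0.96  0.    1.46  1.96]
the job is handed in; nothing more can be done
None
```

I slid the tree along the jig to the end stop, clamped it with the cam lever, and handed the job in at 18.0 s with the gripper clear of everything.

- **Slide:** I gripped the trunk across x and slid the tree about 31 mm. At the stop the force rose to about 8.5 N, part of it friction, and the motion stalled. I then released the trunk.
- **Clamp:** I swung the lever round with closed fingers. The highest force I read was about 11 N, and it snapped past centre. A final push met firm resistance at about 7.5 N in all (6.4 N horizontal).
- **Lever and fence:** The last pictures put the lever at q ≈ 2.04, which is home within measuring error. The trunk is at jig y = 19.8 mm, so the foot is against the fence (20 mm expected).
- **End stop:** The trunk is at jig x = -0.7 mm, where the earlier stop measurement gives -2.4 mm. That agrees with the foot touching within about 2 mm. A sub-millimetre gap opened by the clamping could not be ruled out from the pictures, and I did not test it by touch afterwards.
- **During the slide:** The grip first carried about 3 N of the tree's weight, so for most of the slide the foot was largely unweighted, by well under 1 mm. I lowered the gripper slightly so that the foot rested on the board before it met the stop.
- **Surroundings:** I saw nothing else moved in the jig area in the last pictures.

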